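# Bolt the cement box shut against its seal

### The job

Shut the grey cement box for the night so that no fumes get out: swing its lid down onto the springy rubber seal, then press the lid down so that the sliding bolt on it lines up with the keeper, and slide the bolt across until you feel it come up against the stop inside the keeper, fully home. Press and slide gently, without crushing the seal or ramming the bolt, leave the things around the box alone, and let go at the end.

Things in the scene. Friction and masses are not known exactly. Their poses are not given: they have to be found in the camera images.
- box: Open grey steel box fixed to the bench, 220 (its x) x 260 (its y) x 90 mm high, two tins inside; origin at the centre of its underside, z up. Its lid is hinged along its far (+x) top edge, 110 mm from the centre, 94 mm up; the lid's free edge is the near one (-x). On its +y side stands the keeper, a steel tunnel 56 mm long (y), 30 mm wide, on a 44 mm wide bracket, top 134 mm above the bench.
- lid (a joint): Hinge angle of the lid (rad), a grey folded sheet-metal lid 225 x 262 x 10 mm, 0.3 kg, stiff hinge that stays where it is left: 0 is pressed fully down with the seal crushed flat, about 0.039 is the lid lying on the uncompressed seal, bigger is more open. It starts at 0.45 to 0.85. Pressing its free edge straight down with 1 to 3 N swings it; it then springs back to about 0.039 when let go, unless the bolt holds it.
- lid_edge (a point): Point on the lid's upper face, 10 mm in from its free near edge and 90 mm from its middle towards the box's -y side (clear of the bolt): a place to push the lid down. It moves with the lid, on an arc 215 mm in radius about the hinge.
- seal: Springy black rubber strip under the lid's free edge, 12 x 235 mm, its top standing 8 mm above where the shut lid's underside comes; origin at the middle of its top. It takes about 6.5 N at first and 10 N to press it down 8 mm, where it stops hard. About 12 N pressed downwards on the bolt's lug brings the lid fully down; the seal is spoilt if more than about 40 N bears on it.
- bolt (a joint): How far the bolt has been slid along the box's +y from withdrawn (m). Aluminium bar 14 x 14 mm, 200 mm long, lying in two guides (tops 32 mm above the lid's underside, 18 mm long) on top of the lid, 185 mm from the hinge, its centre line 21 mm above the lid's underside. It starts at 0 to 0.012 and takes about 2.5 N to slide. At 0.038 its tip is at the keeper's mouth; it meets the stop somewhere between 0.052 and 0.078.
- bolt_lug (a point): On the bolt's grip lug, an upright 16 mm along the bolt, 12 mm across it, whose top is 16 mm above this point (lid's normal) and 46 mm above the bolt's centre line; the point is 30 mm above the bolt's centre line and 130 mm behind the bolt's tip. To be pinched from above; the lid's top is 41 mm below this point.
- bolt_tip (a point): Centre of the bolt's front end face, which leads towards the box's +y; it moves with bolt and lid.
- keeper_mouth (a point): Centre of the mouth of the keeper, which faces the box's -y. The square opening leaves 2 mm above and below the bolt when the lid is fully down; with the lid merely lying on the seal the bolt's tip is about 7 mm too high and butts against the keeper's top. Inside, out of sight, is a stop screw, set anew each time: its face lies 14 to 40 mm behind the mouth and can only be found by feel. It must not be rammed with more than about 25 N.
- can: Bystander: paper-labelled can 76 mm across, 100 mm high, left of the box; origin under its centre.
- polish: Bystander: flat dark tin 84 mm across, 24 mm high; origin under its centre.
- hammer: Bystander: hammer lying right of the box; origin under its middle.
- brush: Bystander: small brush lying before the box; origin under its middle.
- heel: Bystander: black rubber heel 18 mm thick, before the keeper; origin under its middle.
- spool: Bystander: wooden thread spool 44 mm across, 57 mm high, behind the box; origin under its centre.
- jar: Bystander: jar with black lid, 60 mm across, 80 mm high, behind the box; origin under its centre.

How it is judged:
By the outcome, as a careful person would: the job done as asked, in the order asked, and still so for the second after the job is handed in, with the robot touching nothing.
It also fails if it takes over 54 s, if anything falls off the work surface, if the arm or the gripper's body presses on something with over 40 N, if the wrist force passes 120 N, or if a joint passes its speed limit or range.

### The arm

A 7-joint arm with a two-finger parallel gripper is mounted at the origin on the work surface. World frame = base frame: x ahead of the robot, y to its left, z up, the work surface at z = 0. Lengths are in mm, angles in degrees, forces in N, time in s.
With the tool pointing down it reaches from about 400 to 900 mm from the base axis. Payload 5.5 kg.
Tool frame: the origin (TCP) lies midway between the tips of the shut fingers; the grasp point (between the pads) lies 19 mm behind it; z points along the fingers, y is the direction in which the jaws open and shut (so a half turn about z gives the same grasp; the last joint's range is limited). The gripper opens to 85 mm and grips with 20 to 120 N. Pads are 22 mm wide; open, the fingers measure 114 mm over their backs; the gripper's body (76 mm by 85 mm) begins 54 mm behind the grasp point. The pads swing forward as they close: fully open they stand 13 mm farther back than shut.
Start: joints at [-48.518, 28.699, -24.465, 88.831, 12.651, 65.22, -12.049], TCP at [288.996, 582.221, 231.31] pointing down, gripper open.
Joint ranges: [-164.97, 164.97], [-17.58, 116.51], [-87.97, 89.64], [11.32, 138.91], [-80.73, 260.73], [10.89, 115.49], [-147.41, 147.41]. Speed limits (degrees/s): [147.25, 147.25, 180, 180, 180, 180, 180].

### API

Orientations are given as [roll, pitch, yaw] about the fixed x, y, z axes, in that order (R = Rz(yaw) Ry(pitch) Rx(roll)).
In Python, from station import ctrl gives the robot as it stands. The module is installed in compiled form; this text tells all that it offers.
- The arm moves only by the tool drive_tool, never from a script. Its argument "commands" is a list of rows, each an object with "translation": the shift along the tool's x, y, z in mm, a list of three; "rot": the turn, a rotation vector about the tool's x, y, z in rad, a list of three; "grip": the opening, from 0 (shut) to 1 (fully open). In form: [{"translation": [tx, ty, tz], "rot": [rx, ry, rz], "grip": grip}, ...]. A call has 1 to 20 rows; each row shifts and turns the commanded pose from where the row before left it, along the tool's axes as they then stand; what a row does not reach is not made up. A row lasts 1/10 s, in which the tool goes at most 50 mm and 8.59 degrees, less where a joint would pass 70% of its speed; a pose out of reach is approached as far as the arm can. A call with a gripper value outside its range is refused whole. The fingers move at their own pace and stop on an object; "newtons" is the grip in N (left out, the last holds). Time passes only in rows, so rows that do not move let the fingers close. It gives the time, the measured TCP pose, the force and the opening at its end, in the units of the state.
- ctrl.get_state(): the state, without advancing time (a new reading comes with each control period).
- ctrl.read_camera(name): name is "scene" or "side" or "wrist"; returns a dict with "img" (384x512x3 uint8, blue, green, red), "depth" (384x512 float32, mm along the optical axis (not along the pixel's ray), 0 where there is no reading), "vfov" (degrees; the focal length in pixels is half the picture's height over the tangent of half this angle, whatever the lens; pixels are square), "cx", "cy" (the principal point, pixels), "extrinsics" (4x4, takes a point from camera to world coordinates). Camera axes: x right, y up, looking along -z (the intrinsics and any distortion apply to the point x, -y, -z); pixel columns grow to the right and rows downward; lengths in mm; the calibration is good to about 2 mm. A picture is of the moment at which its call begins.
- ctrl.hand_in(): hands the job in, once; it reports no verdict.
The state is a dict: "clock": time; "joints": joint angles; "qd": joint speeds; "effort": joint torques, N m; "tool_pos": TCP position; "tcp_rot": TCP orientation; "contact_force": force on the tool from outside, world axes, zero at the start; "ft_torque": the same for the moment, N m; "finger_gap": opening from 0.0 (shut) to 1.0 (fully open).
Only numpy, scipy, OpenCV 4.12 (cv2) and the standard library are available. Lean on these libraries where they do the work, as an engineer would, in place of code of your own. Each camera call takes 0.05 s, during which the arm holds its last target.

## Working session

There is one attempt and no reset: what is moved stays moved. The work goes in short steps, Python scripts to look and compute and a tool call to move; the robot and the scene stay as the last step left them, time stands still between calls to the robot, and variables do not carry over. Pictures are saved under pics/ and viewed, and the job is handed in when it is done.

Besides the shell and the picture viewer there is one more tool, called after ">>>" by a JSON object that holds its "name" and its "arguments". drive_tool: Moves the arm, as the interface text tells. Its arguments: {"type":"object","properties":{"commands":{"type":"array"},"newtons":{"type":"number"}},"required":["commands"]}

```bash
mkdir -p pics
cat > h.py <<'E'
import numpy as np, cv2, pickle
from station import ctrl
def grab(name,tag):
    c=ctrl.read_camera(name); pickle.dump(c,open(f'pics/{tag}.pkl','wb')); cv2.imwrite(f'pics/{tag}.png',cv2.resize(c['img'],None,fx=1.5,fy=1.5)); return c
def load(tag): return pickle.load(open(f'pics/{tag}.pkl','rb'))
def cloud(c):
    d=c['depth'];h,w=d.shape;f=h/2/np.tan(np.radians(c['vfov']/2))
    v,u=np.mgrid[:h,:w];P=np.stack([(u-c['cx'])/f*d,-(v-c['cy'])/f*d,-d,np.ones_like(d)],-1)
    W=P@np.array(c['extrinsics']).T; W=W[...,:3]; W[d==0]=np.nan; return W
E
python3 - <<'E'
from h import *
s=ctrl.get_state(); print(s)
for n in ['scene','side','wrist']:
    c=grab(n,n+'0'); print(n,{k:(v if k not in('img','depth') else v.shape) for k,v in c.items()})
    print((c['depth']>0).mean())
E
```

```text
{'clock': 0.0, 'joints': array([-48.51876154,  28.75429805, -24.4557377 ,  88.89342075,
        12.64941754,  65.21917796, -12.04992955]), 'qd': array([ 0.04896065, -0.02000646, -0.01597931, -0.04110953,  0.05387783,
        0.10060064,  0.09242552]), 'effort': array([-1.15395527e-03, -5.69497919e+01, -5.81638724e+00, -2.80951881e+01,
        1.07841199e-02,  1.17406916e-02,  1.28828071e-05]), 'tool_pos': array([288.71373766, 581.56681422, 230.24352375]), 'tcp_rot': array([-1.79886699e+02, -6.27766750e-03,  1.53603377e+02]), 'contact_force': array([0.05282692, 0.57520047, 0.42096276]), 'ft_torque': array([ 0.01722551, -0.0007896 ,  0.00813645]), 'finger_gap': 0.9996216029316257}
scene {'img': (384, 512, 3), 'depth': (384, 512), 'vfov': 55.48549454260464, 'cx': 259.5773377600669, 'cy': 193.69107321044436, 'extrinsics': array([[-9.92302414e-01,  1.18195862e-01, -3.69547992e-02,
         5.64903407e+02],
       [-1.23702465e-01, -9.32079810e-01,  3.40477501e-01,
         3.08152972e+02],
       [ 5.79820947e-03,  3.42428046e-01,  9.39526165e-01,
         1.00421974e+03],
       [ 0.0000
[... 395 characters left out ...]
4e+02],
       [ 1.07768208e-02,  6.70643085e-01,  7.41701902e-01,
         1.00932738e+03],
       [ 0.00000000e+00,  0.00000000e+00,  0.00000000e+00,
         1.00000000e+00]])}
0.9960479736328125
wrist {'img': (384, 512, 3), 'depth': (384, 512), 'vfov': 67.0295978180511, 'cx': 262.7269883425691, 'cy': 196.48880879173544, 'extrinsics': array([[ 4.44301126e-01, -8.55792644e-01, -2.64981998e-01,
         2.20679702e+02],
       [ 8.95874390e-01,  4.23639662e-01,  1.33934737e-01,
         6.14551696e+02],
       [-2.36347815e-03, -2.96897941e-01,  9.54906292e-01,
         3.73492091e+02],
       [ 0.00000000e+00,  0.00000000e+00,  0.00000000e+00,
         1.00000000e+00]])}
0.9958343505859375
```

View pics/scene0.png

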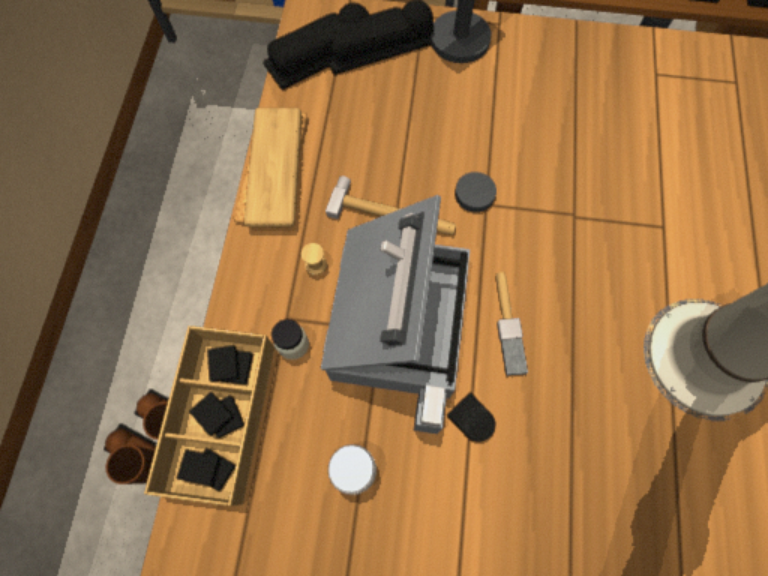

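View pics/side0.png

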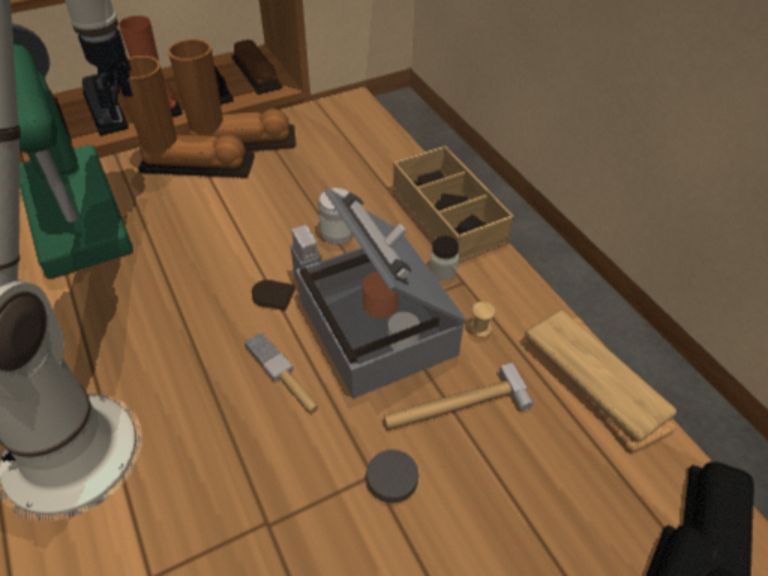

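View pics/wrist0.png

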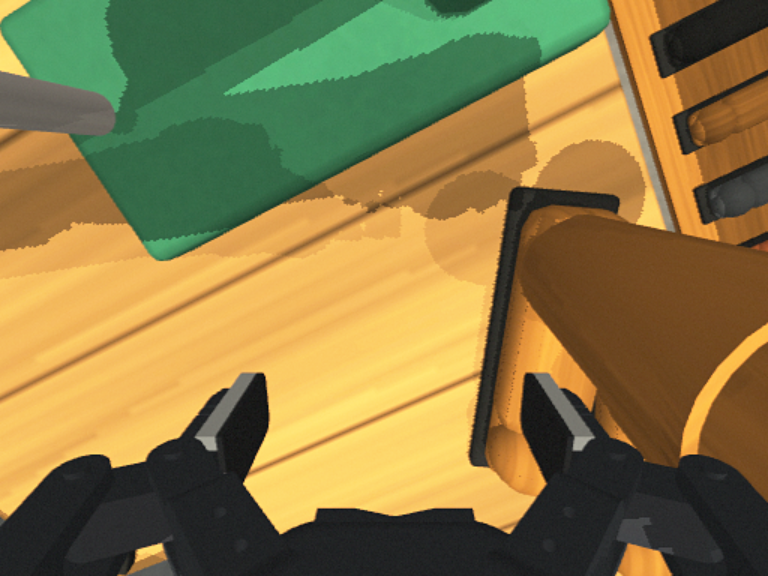

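The scene picture shows the box in the middle (display px 325–470, 195–390), with its lid up and tilted. The bolt lug is at (392,250), the keeper at (431,405), and the heel just beside it at (472,418). The brush is on the near side, and the hammer is at the -y end. Next I'll measure from the depth images.

Run:
```python
from h import *
for t in ['scene0','side0']:
    c=load(t);W=cloud(c);hsv=cv2.cvtColor(c['img'],cv2.COLOR_BGR2HSV)
    for nm,(u,v) in dict(scene0=dict(keep=(433,398),heel=(472,418),lidmid=(375,300),lidA=(345,350),lidB=(420,225),lug=(385,245),bench=(560,400),guide=(395,330),guide2=(410,222),pol=(475,190),rimn=(460,300),brush=(510,345),hamm=(447,230),can=(352,470)),side0=dict(keep=(304,236),bench=(200,350),seal=(340,330),lug=(398,235)))[t].items():
        print(t,nm,W[int(v/1.5),int(u/1.5)].round(1),hsv[int(v/1.5),int(u/1.5)])
# keeper top: z 128..140 points near
c=load('scene0');W=cloud(c)
m=(abs(W[...,2]-134)<5)&(W[...,1]>100); vs,us=np.nonzero(m)
k=W[m]; print('nk',len(k)); 
m2=np.zeros(m.shape,np.uint8);m2[m]=255
n,l,st,ce=cv2.connectedComponentsWithStats(m2)
for i in range(1,n):
    if st[i,4]>40:
        p=W[l==i]; r=cv2.minAreaRect(p[:,:2].astype(np.float32)); print(st[i],np.nanmedian(p,0),r)
```

```text
scene0 keep [510.1 162.8 133.9] [ 21  22 230]
scene0 heel [431.1 169.1  19.3] [35 38 40]
scene0 lidmid [617.6  30.4 186.4] [ 38   8 136]
scene0 lidA [656.8 106.1 146.5] [ 20   6 129]
scene0 lidB [561.2 -77.  250.5] [20 12 64]
scene0 lug [609.8 -23.4 281.2] [ 24  15 231]
scene0 bench [271.  114.4   1.6] [ 15 160 195]
scene0 guide [579.6  97.1 263. ] [15 12 88]
scene0 guide2 [577.5 -73.3 263.6] [53 15 66]
scene0 pol [ 459.1 -287.9   24.5] [25 17 90]
scene0 rimn [477.6 -17.2 100.4] [10 70 33]
scene0 brush [368.6  29.   17.2] [ 30  23 144]
scene0 hamm [ 505.6 -191.3   20.7] [ 18 140 184]
scene0 can [623.1 284.8 102. ] [105   4 232]
side0 keep [507.7 175.2 131.8] [ 13  28 162]
side0 bench [255.6 107.7   1.2] [ 14 139 154]
side0 seal [479.7 -45.8 103.2] [16 64 44]
side0 lug [600.2 -29.9 268.2] [ 11  24 146]
nk 363
[222 231   8  15  51] [668.51549477 120.01127025 134.62257016] ((668.511474609375, 119.23435974121094), (16.450519561767578, 35.12635040283203), 16.780059814453125)
[281 257  16  26 312] [508.42138461 173.51960972 134.91100989] ((508.2641296386719, 172.6392059326172), (56.602760314941406, 29.952123641967773), 88.38381958007812)
```

Run:
```python
from h import *
c=load('scene0');W=cloud(c)
hsv=cv2.cvtColor(c['img'],cv2.COLOR_BGR2HSV)
# lid plane: region seeds
poly=np.array([[345,240],[330,360],[375,345],[392,290],[385,260],[375,235]])/1.5
m=np.zeros(c['depth'].shape,np.uint8);cv2.fillPoly(m,[poly.astype(int)],1)
P=W[m>0];P=P[~np.isnan(P[:,0])]
for _ in range(3):
    ct=P.mean(0);n=np.linalg.svd(P-ct,full_matrices=False)[2][2];n*=np.sign(n[2]);r=(P-ct)@n;P=P[abs(r)<3]
print('lid n',n,'rms',r.std(),len(P),'ang',np.arccos(n[2]),'hinge yaw',np.degrees(np.arctan2(n[1],n[0])))
# all plane inliers
big=np.zeros(c['depth'].shape,np.uint8);cv2.fillPoly(big,[(np.array([[320,380],[330,190],[445,190],[425,370]])/1.5).astype(int)],1)
d=(W-ct)@n
inl=(abs(d)<3)&(big>0);Q=W[inl]
hy=np.array([-n[1],n[0],0]);hy/=np.linalg.norm(hy);hy*=np.sign(hy[1]); up=np.cross(hy,n); 
print('hy',hy,'up',up, np.degrees(np.arctan2(-hy[0],hy[1])))
a=(Q-ct)@hy;b=(Q-ct)@up
print('a',np.percentile(a,[0,.5,1,50,99,99.5,100]),'b',np.percentile(b,[0,.5,1,50,99,99.5,100]))
r=cv2.minAreaRect(np.stack([a,b],-1).astype(np.float32));print(r)
cc=ct+(r[0][0])*hy+r[0][1]*up;print('lid centre',cc)
# lug and bolt relative
for lo,hi in [(18,27),(27,34),(40,62)]:
    mm=(d>lo)&(d<hi)&(big>0);p=W[mm];print(lo,mm.sum(),np.percentile((p-cc)@hy,[2,50,98]).round(1),np.percentile((p-cc)@up,[2,50,98]).round(1),np.median(d[mm]))
# seal: near rim strip
for t in ['scene0','side0']:
    cc2=load(t);w=cloud(cc2);h=cv2.cvtColor(cc2['img'],cv2.COLOR_BGR2HSV)
    mk=(h[...,2]<60)&(abs(w[...,2]-101)<6)&(abs(w[...,1])<200)&(w[...,0]>420)&(w[...,0]<560)
    p=w[mk];print(t,mk.sum(),np.median(p,0),cv2.minAreaRect(p[:,:2].astype(np.float32)))
    mk=(w[...,2]>80)&(w[...,0]>430)&(w[...,0]<500)&(abs(w[...,1])<200)
    p=w[mk];print(np.percentile(p,[1,50,99],axis=0).round(1))
```

```text
lid n [ 0.73835467 -0.01794284  0.67417389] rms 0.8852197249206302 2401 ang 0.8309507148331243 hinge yaw -1.392077390150572
hy [0.02429394 0.99970486 0.        ] up [ 0.67397492 -0.01637834 -0.73857265] -1.3920773901505723
a [-145.66035261 -142.68287457 -141.03115748    1.78042931  116.17306256
  116.76647876  117.73682854] b [-150.47470586 -148.7773356  -148.26273989  -32.89542292   74.19825815
   75.80116207   81.86809552]
((-13.881561279296875, -34.491493225097656), (262.77813720703125, 232.06605529785156), 0.26449865102767944)
lid centre [621.25744272   3.7955825  183.93311712]
18 336 [-90.7  11.5 105. ] [-90.3 -75.8 -61.5] 19.700252160659605
27 20 [-35.3 -25.2 -20.9] [-81.3 -78.  -70.8] 29.521680219405702
40 67 [-35.4 -26.3 -21.2] [-80.8 -78.  -68.7] 51.4685907759376
scene0 447 [481.20235931  24.72269008 102.15400807] ((514.960693359375, 6.678947448730469), (233.70895385742188, 81.85720825195312), 88.5184326171875)
[[ 467.7 -120.8   83.2]
 [ 480.9   35.6  101.5]
 [ 499.8  195.7  136.8]]
side0 453 [480.21356704 -15.65295087 101.72249767] ((515.7377319335938, 5.253623962402344), (233.5108184814453, 88.48606872558594), 89.19602966308594)
[[ 466.7 -122.8   80.5]
 [ 478.5   20.5   99.3]
 [ 499.4  196.5  135.7]]
```

The measurements agree with each other:
- **Box:** yaw is about -1.4° and the centre is near (579, 4.7).
- **Keeper:** its top measures 56×30 at z=134.
- **Lid:** it is at about 0.83 rad.

I'll lift, turn the jaws along the box's y and shut them.

>>> {"name": "drive_tool", "arguments": {"commands": [{"translation": [0, 0, -25], "rot": [0, 0, -0.1455], "grip": 0}, {"translation": [0, 0, -25], "rot": [0, 0, -0.1455], "grip": 0}, {"translation": [0, 0, -25], "rot": [0, 0, -0.1455], "grip": 0}, {"translation": [0, 0, -25], "rot": [0, 0, 0], "grip": 0}], "newtons": 40}}

```text
clock: 0.55
tool_pos: [289.0, 581.9, 331.7]
tcp_rot: [-180.0, -0.0, 178.8]
contact_force: [0.6, 0.8, 0.0]
finger_gap: 0.329
```

>>> {"name": "drive_tool", "arguments": {"commands": [{"translation": [-10, -25, 0], "rot": [0, 0, 0], "grip": 0}, {"translation": [-14, -33, 0], "rot": [0, 0, 0], "grip": 0}, {"translation": [-14, -33, 0], "rot": [0, 0, 0], "grip": 0}, {"translation": [-14, -33, 0], "rot": [0, 0, 0], "grip": 0}, {"translation": [-14, -33, 0], "rot": [0, 0, 0], "grip": 0}, {"translation": [-14, -33, 0], "rot": [0, 0, 0], "grip": 0}, {"translation": [-14, -33, 0], "rot": [0, 0, 0], "grip": 0}, {"translation": [-14, -33, 0], "rot": [0, 0, 0], "grip": 0}, {"translation": [-14, -33, 0], "rot": [0, 0, 0], "grip": 0}, {"translation": [-14, -33, 0], "rot": [0, 0, 0], "grip": 0}, {"translation": [-14, -33, 0], "rot": [0, 0, 0], "grip": 0}, {"translation": [-14, -33, 0], "rot": [0, 0, 0], "grip": 0}, {"translation": [-14, -33, 0], "rot": [0, 0, 0], "grip": 0}, {"translation": [-14, -33, 0], "rot": [0, 0, 0], "grip": 0}, {"translation": [-14, -33, 0], "rot": [0, 0, 0], "grip": 0}, {"translation": [-14, -33, 0], "rot": [0, 0, 0], "grip": 0}, {"translation": [-14, -33, 0], "rot": [0, 0, 0], "grip": 0}, {"translation": [-14, -33, 0], "rot": [0, 0, 0], "grip": 0}, {"translation": [-14, -33, 0], "rot": [0, 0, 0], "grip": 0}, {"translation": [0, 0, 0], "rot": [0, 0, 0], "grip": 0}]}}

```text
clock: 2.55
tool_pos: [536.6, -49.4, 330.7]
tcp_rot: [-179.8, -0.0, 178.1]
contact_force: [-0.8, 0.2, -0.0]
finger_gap: 0.001
```

```bash
cat >> h.py <<'E'
C=np.array([579.2,4.7]);yw=np.radians(-1.39);bx=np.array([np.cos(yw),np.sin(yw)]);by=np.array([-bx[1],bx[0]])
def box(p): d=np.array(p[:2])-C; return np.array([d@bx,d@by,p[2]])
def st():
    s=ctrl.get_state(); print('t',round(s['clock'],2),'box',box(s['tool_pos']).round(1),'rot',s['tcp_rot'].round(2),'F',s['contact_force'].round(1),'gap',round(s['finger_gap'],3)); return s
E
python3 -c "
from h import *
st();print(ctrl.get_state()['joints'].round(0))"
```

```text
t 2.55 box [-41.3 -55.1 330.7] rot [-1.7985e+02 -2.0000e-02  1.7813e+02] F [-0.8  0.2 -0. ] gap 0.001
[ 8. 11. -7. 98.  1. 71. 89.]
```

>>> {"name": "drive_tool", "arguments": {"commands": [{"translation": [-5, -18, 15], "rot": [0, 0, 0], "grip": 0}, {"translation": [-6, -17, 15], "rot": [0, 0, 0], "grip": 0}, {"translation": [0, 0, 15], "rot": [0, 0, 0], "grip": 0}, {"translation": [0, 0, 8], "rot": [0, 0, 0], "grip": 0}, {"translation": [0, 0, 6], "rot": [0, 0, 0], "grip": 0}, {"translation": [0, 0, 5], "rot": [0, 0, 0], "grip": 0}]}}

```text
clock: 3.15
tool_pos: [546.1, -77.3, 267.2]
tcp_rot: [180.0, 0.0, 178.7]
contact_force: [-0.0, 0.2, 1.4]
finger_gap: -0.002
```

```bash
python3 -c "
from h import *
st();grab('scene','scene1')"
```

```text
t 3.15 box [-31.1 -82.8 267.2] rot [1.7998e+02 1.0000e-02 1.7868e+02] F [-0.   0.2  1.4] gap -0.002
```

View pics/scene1.png

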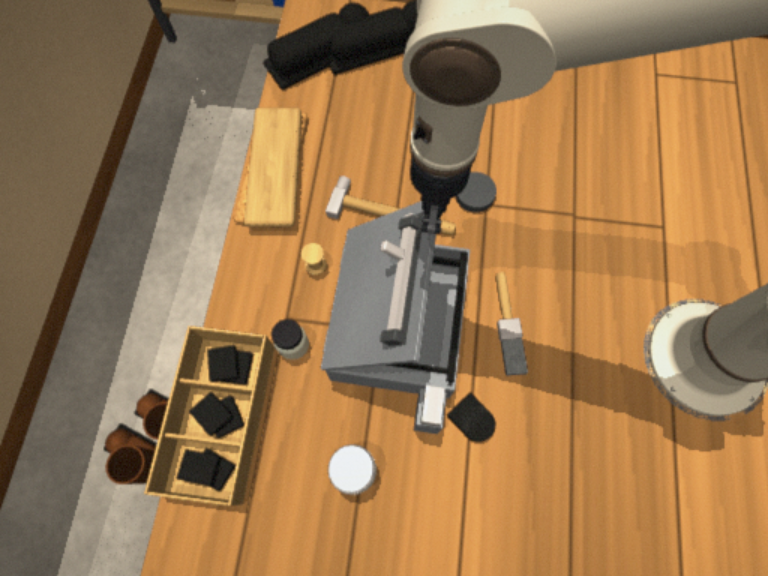

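The fingers touch the lid's free edge at (433,215) with 1.4 N, clear of the bolt and where I predicted. Now I'll follow the hinge arc down.

>>> {"name": "drive_tool", "arguments": {"commands": [{"translation": [6, 0, 7], "rot": [0, 0, 0], "grip": 0}, {"translation": [7, -2, 7], "rot": [0, 0, 0], "grip": 0}, {"translation": [7, -2, 7], "rot": [0, 0, 0], "grip": 0}, {"translation": [7, -2, 8], "rot": [0, 0, 0], "grip": 0}, {"translation": [7, -1, 9], "rot": [0, 0, 0], "grip": 0}, {"translation": [6, 0, 9], "rot": [0, 0, 0], "grip": 0}, {"translation": [6, 0, 9], "rot": [0, 0, 0], "grip": 0}, {"translation": [6, 0, 10], "rot": [0, 0, 0], "grip": 0}, {"translation": [5, 0, 10], "rot": [0, 0, 0], "grip": 0}, {"translation": [4, 0, 10], "rot": [0, 0, 0], "grip": 0}, {"translation": [4, 0, 10], "rot": [0, 0, 0], "grip": 0}]}}

```text
clock: 4.3
tool_pos: [480.3, -83.8, 170.3]
tcp_rot: [-180.0, -0.0, 178.6]
contact_force: [-0.7, 0.4, 0.6]
finger_gap: 0.004
```

>>> {"name": "drive_tool", "arguments": {"commands": [{"translation": [4, 0, 10], "rot": [0, 0, 0], "grip": 0}, {"translation": [3, 0, 10], "rot": [0, 0, 0], "grip": 0}, {"translation": [2, 0, 10], "rot": [0, 0, 0], "grip": 0}, {"translation": [1, 0, 9], "rot": [0, 0, 0], "grip": 0}, {"translation": [1, 0, 5], "rot": [0, 0, 0], "grip": 0}]}}

```text
clock: 4.8
tool_pos: [469.5, -83.2, 126.2]
tcp_rot: [180.0, -0.1, 178.6]
contact_force: [-0.9, 0.1, 1.2]
finger_gap: -0.003
```

```bash
python3 -c "
from h import *
st();grab('side','side1');grab('scene','scene2')"
```

```text
t 4.8 box [-107.5  -90.5  126.2] rot [ 1.7999e+02 -5.0000e-02  1.7862e+02] F [-0.9  0.1  1.2] gap -0.003
```

View pics/side1.png

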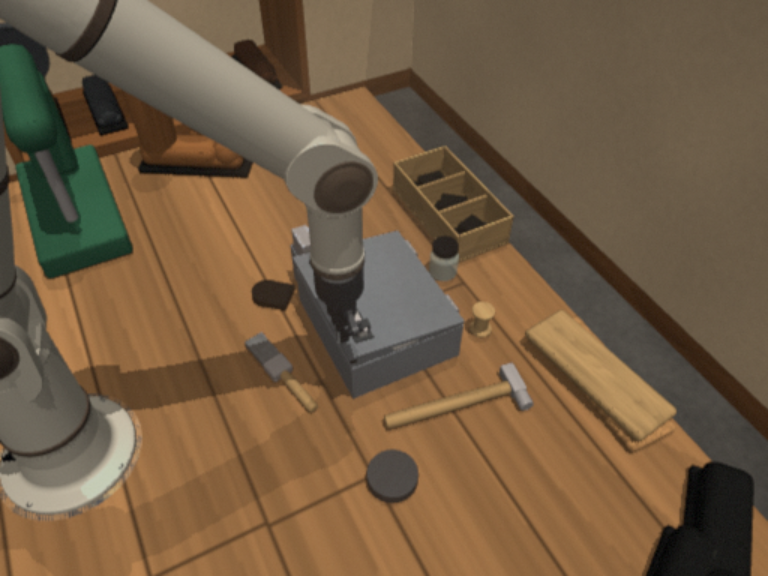

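The lid follows the fingers and is almost down. I'll ease it onto the seal.

>>> {"name": "drive_tool", "arguments": {"commands": [{"translation": [0, 0, 5], "rot": [0, 0, 0], "grip": 0}, {"translation": [0, 0, 4], "rot": [0, 0, 0], "grip": 0}, {"translation": [0, 0, 3], "rot": [0, 0, 0], "grip": 0}, {"translation": [0, 0, 0], "rot": [0, 0, 0], "grip": 0}]}}

```text
clock: 5.3
tool_pos: [469.7, -83.3, 114.9]
tcp_rot: [180.0, -0.0, 178.6]
contact_force: [0.8, 0.6, -0.6]
finger_gap: -0.002
```

```bash
python3 -c "
from h import *
st()"
```

```text
t 5.3 box [-107.3  -90.6  114.9] rot [ 1.7999e+02 -3.0000e-02  1.7861e+02] F [ 0.8  0.6 -0.6] gap -0.002
```

>>> {"name": "drive_tool", "arguments": {"commands": [{"translation": [0, 0, 2], "rot": [0, 0, 0], "grip": 0}, {"translation": [0, 0, 0], "rot": [0, 0, 0], "grip": 0}]}}

```text
clock: 5.5
tool_pos: [469.9, -83.4, 113.2]
tcp_rot: [180.0, 0.0, 178.6]
contact_force: [-0.2, 0.2, -0.3]
finger_gap: -0.0
```

>>> {"name": "drive_tool", "arguments": {"commands": [{"translation": [0, 0, -30], "rot": [0, 0, 0], "grip": 0}, {"translation": [0, 0, -40], "rot": [0, 0, 0], "grip": 0.5}, {"translation": [0, -20, -50], "rot": [0, 0, 0], "grip": 0.5}, {"translation": [20, -30, -30], "rot": [0, 0, 0], "grip": 0.5}, {"translation": [20, -30, 0], "rot": [0, 0, 0], "grip": 0.5}]}}

```text
clock: 6.0
tool_pos: [431.0, -162.4, 264.7]
tcp_rot: [-179.8, 0.5, 178.7]
contact_force: [0.4, -0.9, -0.1]
finger_gap: 0.497
```

```bash
python3 -c "
from h import *
st();grab('side','side2');c=grab('scene','scene3');grab('wrist','wrist3')
W=cloud(c);d=W[...,:2]-C;X=d@bx;Y=d@by;Z=W[...,2]
for lo,hi in [(120,131),(150,175)]:
    m=(Z>lo)&(Z<hi)&(abs(X)<112)&(abs(Y)<140);print(lo,m.sum(),[np.percentile(q[m],[1,5,50,95,99]).round(1) for q in (X,Y,Z)] if m.sum() else '')
m=(abs(X+100)<8)&(abs(Y)<120);print('edge z',np.nanmedian(Z[m]),m.sum())
m=(abs(X-90)<8)&(abs(Y)<120);print('hinge side z',np.nanmedian(Z[m]))
"
```

```text
t 6.0 box [-144.1 -170.6  264.7] rot [-179.85    0.55  178.72] F [ 0.4 -0.9 -0.1] gap 0.497
120 253 [array([-87.3, -81. , -72.8, -66.4, -58.7]), array([-98.1, -77.6,  14. ,  99. , 106.3]), array([120.9, 124.3, 129.5, 130.9, 130.9])]
150 37 [array([-77.9, -77.3, -72. , -67.4, -67. ]), array([-36.3, -35.4, -25.8, -20.9, -20.3]), array([152.3, 154.1, 167.9, 171. , 171.2])]
edge z 113.08076490413191 555
hinge side z 105.5810764371019
```

View pics/scene3.png

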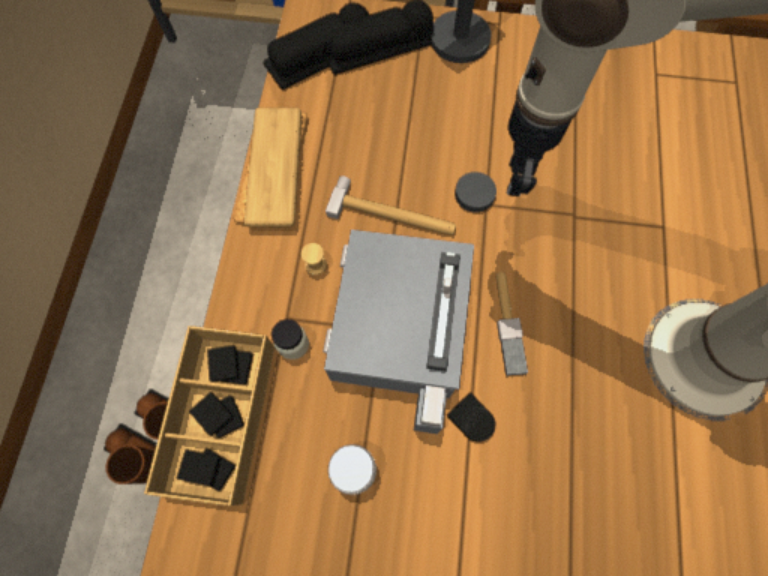

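View pics/wrist3.png

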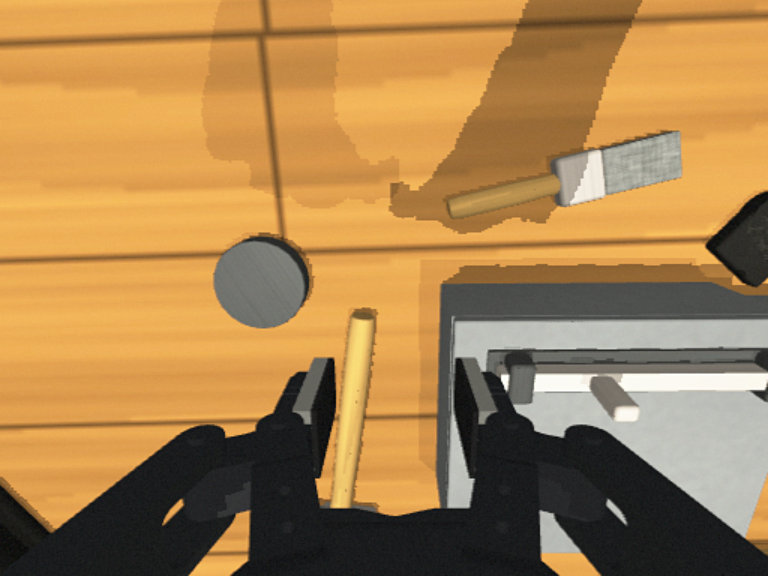

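The lid rests on the seal: its edge is at z=113, as expected. The lug is at box (-72.5, -28), with its top near z=169. In the scene picture it is at (447,275). I'll move above it.

>>> {"name": "drive_tool", "arguments": {"commands": [{"translation": [-12, 25, 0], "rot": [0, 0, 0], "grip": 0.5}, {"translation": [-16, 30, 5], "rot": [0, 0, 0], "grip": 0.5}, {"translation": [-16, 30, 5], "rot": [0, 0, 0], "grip": 0.5}, {"translation": [-15, 30, 10], "rot": [0, 0, 0], "grip": 0.5}, {"translation": [-15, 28, 10], "rot": [0, 0, 0], "grip": 0.5}, {"translation": [0, 0, 0], "rot": [0, 0, 0], "grip": 0.5}, {"translation": [0, 0, 0], "rot": [0, 0, 0], "grip": 0.5}]}}

```text
clock: 6.85
tool_pos: [505.2, -18.1, 228.8]
tcp_rot: [180.0, -0.1, 178.8]
contact_force: [0.2, -1.7, -1.1]
finger_gap: 0.5
```

```bash
python3 -c "
from h import *
st();c=grab('wrist','wrist4')
W=cloud(c);d=W[...,:2]-C;X=d@bx;Y=d@by;Z=W[...,2]
m=(Z>140)&(Z<175)&(abs(X+73)<25)&(abs(Y+28)<20);print(m.sum(),[np.percentile(q[m],[1,5,50,95,99]).round(1) for q in (X,Y,Z)])
"
```

```text
t 6.85 box [-73.5 -24.6 228.8] rot [ 1.7997e+02 -1.2000e-01  1.7880e+02] F [ 0.2 -1.7 -1.1] gap 0.5
505 [array([-80. , -79.7, -77.5, -69.5, -68.2]), array([-39.1, -38.3, -31.5, -24.7, -23.9]), array([140.7, 143.3, 166.9, 169.3, 169.9])]
```

View pics/wrist4.png

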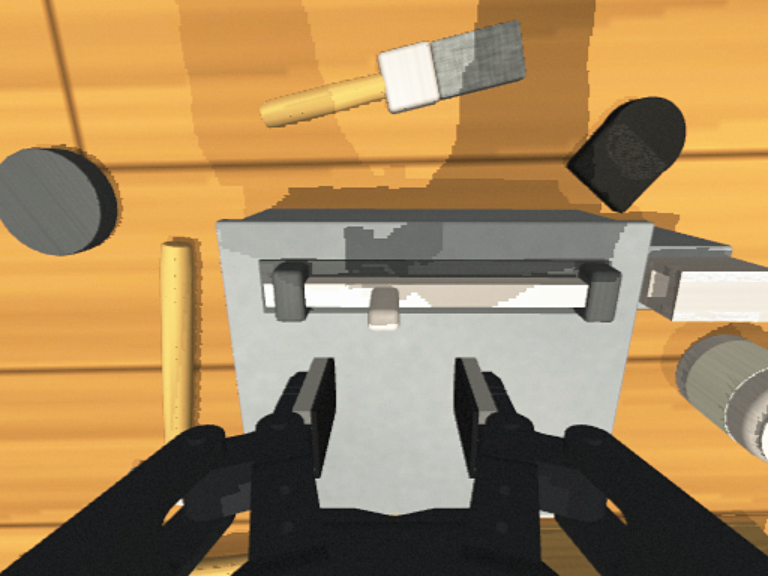

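In the wrist picture the lug is at (384,308), about 4–6 mm to the -y side of the jaws' centre. I'll shift and go down over it.

>>> {"name": "drive_tool", "arguments": {"commands": [{"translation": [0, -3, 10], "rot": [0, 0, 0], "grip": 0.5}, {"translation": [0, -2, 15], "rot": [0, 0, 0], "grip": 0.5}, {"translation": [0, 0, 15], "rot": [0, 0, 0], "grip": 0.5}, {"translation": [0, 0, 15], "rot": [0, 0, 0], "grip": 0.5}, {"translation": [0, 0, 15], "rot": [0, 0, 0], "grip": 0.5}, {"translation": [0, 0, 12], "rot": [0, 0, 0], "grip": 0.5}, {"translation": [0, 0, 6], "rot": [0, 0, 0], "grip": 0.5}, {"translation": [0, 0, 0], "rot": [0, 0, 0], "grip": 0.5}]}}

```text
clock: 7.7
tool_pos: [504.6, -25.3, 140.9]
tcp_rot: [-180.0, -0.1, 178.6]
contact_force: [-0.3, -0.7, 0.4]
finger_gap: 0.497
```

```bash
python3 -c "
from h import *
st();c=grab('wrist','wrist5')
"
```

```text
t 7.7 box [-73.9 -31.8 140.9] rot [-1.8000e+02 -1.0000e-01  1.7857e+02] F [-0.3 -0.7  0.4] gap 0.497
```

View pics/wrist5.png

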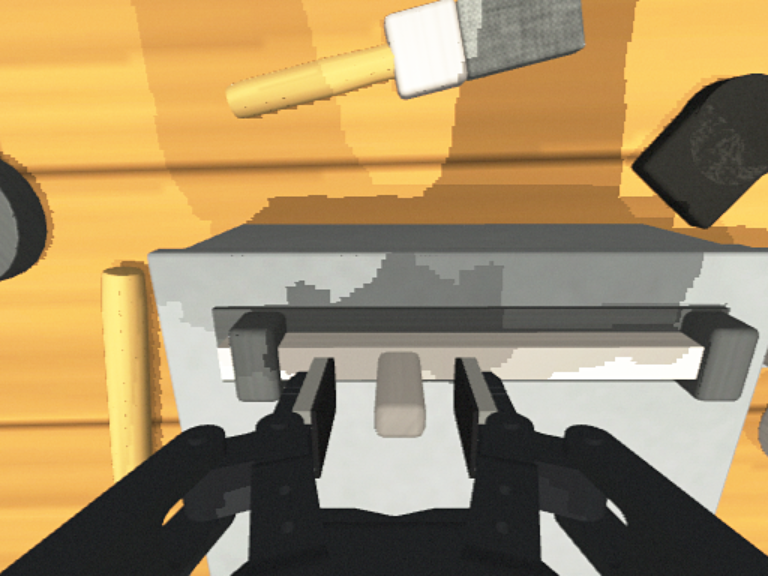

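The lug is centred between the pads at (400,395). I'll close on it.

>>> {"name": "drive_tool", "arguments": {"commands": [{"translation": [0, 0, 0], "rot": [0, 0, 0], "grip": 0.3}, {"translation": [0, 0, 0], "rot": [0, 0, 0], "grip": 0.2}, {"translation": [0, 0, 0], "rot": [0, 0, 0], "grip": 0.1}, {"translation": [0, 0, 0], "rot": [0, 0, 0], "grip": 0}, {"translation": [0, 0, 0], "rot": [0, 0, 0], "grip": 0}], "newtons": 40}}

```text
clock: 8.25
tool_pos: [505.9, -24.4, 142.4]
tcp_rot: [180.0, 0.1, 178.6]
contact_force: [-0.9, 1.3, 4.0]
finger_gap: 0.176
```

>>> {"name": "drive_tool", "arguments": {"commands": [{"translation": [0, 0, 1], "rot": [0, 0, 0], "grip": 0}, {"translation": [0.5, 0, 1], "rot": [0, 0, 0], "grip": 0}, {"translation": [0, 0, 0], "rot": [0, 0, 0], "grip": 0}]}}

```text
clock: 8.55
tool_pos: [505.5, -24.4, 140.7]
tcp_rot: [180.0, 0.1, 178.6]
contact_force: [-1.4, 1.5, 8.4]
finger_gap: 0.175
```

```bash
python3 -c "
from h import *
st();"
```

```text
t 8.55 box [-73.  -30.9 140.7] rot [1.7998e+02 9.0000e-02 1.7863e+02] F [-1.4  1.5  8.4] gap 0.175
```

>>> {"name": "drive_tool", "arguments": {"commands": [{"translation": [0.5, 0, 1], "rot": [0, 0, 0], "grip": 0}, {"translation": [0.5, 0, 1], "rot": [0, 0, 0], "grip": 0}, {"translation": [0.5, 0, 1], "rot": [0, 0, 0], "grip": 0}, {"translation": [0, 0, 0], "rot": [0, 0, 0], "grip": 0}]}}

```text
clock: 8.95
tool_pos: [504.8, -24.4, 138.3]
tcp_rot: [180.0, 0.2, 178.6]
contact_force: [-0.8, 1.8, 9.7]
finger_gap: 0.179
```

```bash
python3 -c "
from h import *
st();"
```

```text
t 8.95 box [-73.7 -30.9 138.3] rot [179.99   0.19 178.62] F [-0.8  1.8  9.7] gap 0.179
```

>>> {"name": "drive_tool", "arguments": {"commands": [{"translation": [0.5, 0, 1], "rot": [0, 0, 0], "grip": 0}, {"translation": [0.5, 0, 1], "rot": [0, 0, 0], "grip": 0}, {"translation": [0, 0, 1], "rot": [0, 0, 0], "grip": 0}, {"translation": [0, 0, 0], "rot": [0, 0, 0], "grip": 0}]}}

```text
clock: 9.35
tool_pos: [504.1, -24.4, 135.5]
tcp_rot: [180.0, 0.2, 178.6]
contact_force: [-1.5, 2.0, 11.3]
finger_gap: 0.176
```

```bash
python3 -c "
from h import *
st();"
```

```text
t 9.35 box [-74.4 -30.9 135.5] rot [179.99   0.22 178.62] F [-1.5  2.  11.3] gap 0.176
```

>>> {"name": "drive_tool", "arguments": {"commands": [{"translation": [0, 0, 0.6], "rot": [0, 0, 0], "grip": 0}, {"translation": [0, 0, 0.6], "rot": [0, 0, 0], "grip": 0}, {"translation": [0, 0, 0], "rot": [0, 0, 0], "grip": 0}]}}

```text
clock: 9.65
tool_pos: [504.0, -24.4, 134.9]
tcp_rot: [180.0, 0.2, 178.6]
contact_force: [-4.7, 1.2, 18.4]
finger_gap: 0.179
```

```bash
python3 -c "
from h import *
st();c=grab('scene','scene6');W=cloud(c);d=W[...,:2]-C;X=d@bx;Y=d@by;Z=W[...,2]
m=(abs(X+100)<8)&(Y>40)&(Y<120)&(Z<130);print('edge z',np.nanmedian(Z[m]),m.sum())
m=(abs(X+75)<4)&(Y>55)&(Y<75)&(Z<140);print('bolt top z',np.nanmedian(Z[m]),m.sum())
"
```

```text
t 9.65 box [-74.5 -30.9 134.9] rot [179.99   0.2  178.62] F [-4.7  1.2 18.4] gap 0.179
edge z 104.54074819383186 196
bolt top z 123.19973161348207 24
```

View pics/scene6.png

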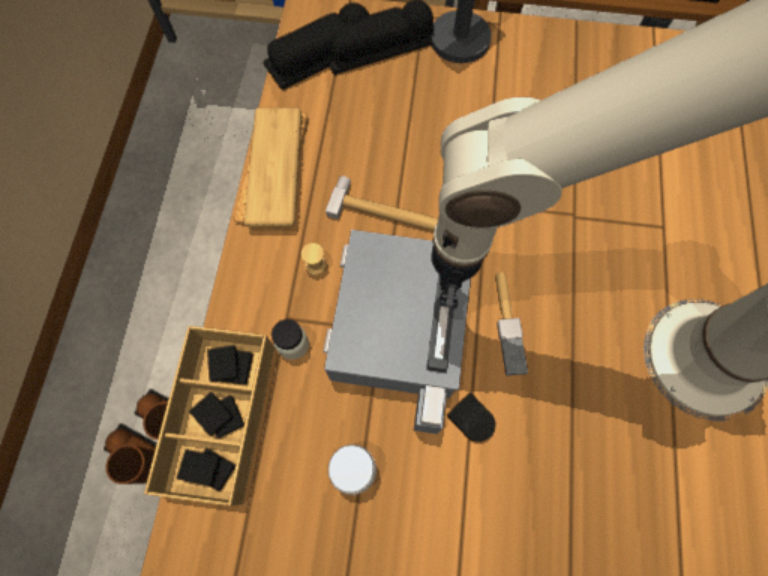

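The lid has met the hard stop: force jumped to 18 N and the edge is at z=104.5. I'll ease back slightly, then start sliding towards the keeper's mouth.

>>> {"name": "drive_tool", "arguments": {"commands": [{"translation": [0.4, 0, -0.4], "rot": [0, 0, 0], "grip": 0}, {"translation": [0, 1, 0], "rot": [0, 0, 0], "grip": 0}, {"translation": [0, 2, 0], "rot": [0, 0, 0], "grip": 0}, {"translation": [0, 2, 0], "rot": [0, 0, 0], "grip": 0}, {"translation": [0, 2, 0], "rot": [0, 0, 0], "grip": 0}, {"translation": [0, 2, 0], "rot": [0, 0, 0], "grip": 0}, {"translation": [0, 0, 0], "rot": [0, 0, 0], "grip": 0}]}}

```text
clock: 10.4
tool_pos: [504.1, -16.7, 134.9]
tcp_rot: [-179.9, 0.2, 178.6]
contact_force: [-3.6, -1.3, 13.1]
finger_gap: 0.175
```

```bash
python3 -c "
from h import *
st();"
```

```text
t 10.4 box [-74.6 -23.2 134.9] rot [-179.93    0.24  178.57] F [-3.6 -1.3 13.1] gap 0.175
```

>>> {"name": "drive_tool", "arguments": {"commands": [{"translation": [0, 2, 0], "rot": [0, 0, 0], "grip": 0}, {"translation": [0, 2, 0], "rot": [0, 0, 0], "grip": 0}, {"translation": [0, 2, 0], "rot": [0, 0, 0], "grip": 0}, {"translation": [0, 2, 0], "rot": [0, 0, 0], "grip": 0}, {"translation": [0, 2, 0], "rot": [0, 0, 0], "grip": 0}, {"translation": [0, 2, 0], "rot": [0, 0, 0], "grip": 0}, {"translation": [0, 2, 0], "rot": [0, 0, 0], "grip": 0}, {"translation": [0, 2, 0], "rot": [0, 0, 0], "grip": 0}, {"translation": [0, 2, 0], "rot": [0, 0, 0], "grip": 0}, {"translation": [0, 2, 0], "rot": [0, 0, 0], "grip": 0}, {"translation": [0, 0, 0], "rot": [0, 0, 0], "grip": 0}]}}

```text
clock: 11.5
tool_pos: [504.5, 3.4, 134.9]
tcp_rot: [-179.9, 0.2, 178.6]
contact_force: [-2.5, -1.4, 13.6]
finger_gap: 0.182
```

```bash
python3 -c "
from h import *
st();grab('scene','scene7');c=grab('side','side7');cv2.imwrite('pics/side7z.png',cv2.resize(c['img'][120:300,150:350],None,fx=4,fy=3.3))"
```

```text
t 11.5 box [-74.6  -3.1 134.9] rot [-179.94    0.24  178.57] F [-2.5 -1.4 13.6] gap 0.182
```

View pics/scene7.png

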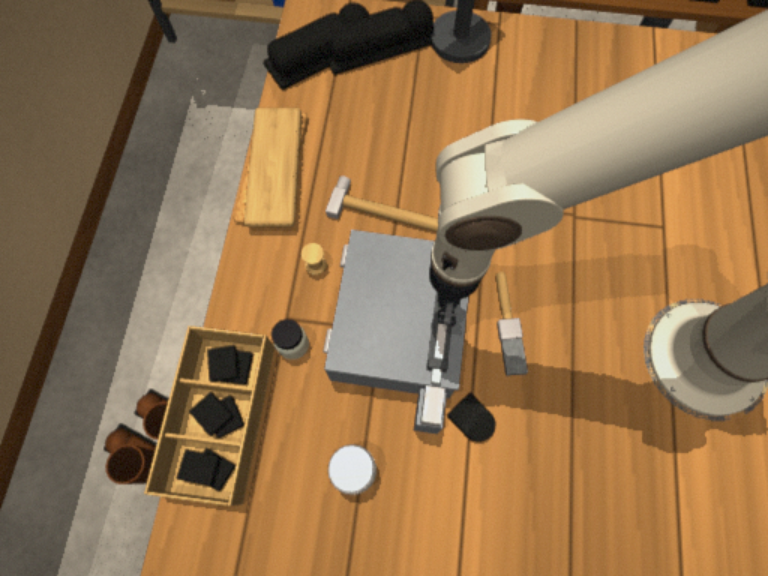

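The bolt is moving and its tip at (436,377) is just short of the keeper. I'll slow down for the mouth.

>>> {"name": "drive_tool", "arguments": {"commands": [{"translation": [0, 2, 0], "rot": [0, 0, 0], "grip": 0}, {"translation": [0, 2, 0], "rot": [0, 0, 0], "grip": 0}, {"translation": [0, 2, 0], "rot": [0, 0, 0], "grip": 0}, {"translation": [0, 1, 0], "rot": [0, 0, 0], "grip": 0}, {"translation": [0, 1, 0], "rot": [0, 0, 0], "grip": 0}]}}

```text
clock: 12.1
tool_pos: [504.8, 11.0, 134.9]
tcp_rot: [-179.9, 0.2, 178.6]
contact_force: [-1.6, -2.9, 15.4]
finger_gap: 0.174
```

>>> {"name": "drive_tool", "arguments": {"commands": [{"translation": [0, 1, 0], "rot": [0, 0, 0], "grip": 0}, {"translation": [0, 1, 0], "rot": [0, 0, 0], "grip": 0}, {"translation": [0, 0.5, 0], "rot": [0, 0, 0], "grip": 0}]}}

```text
clock: 12.4
tool_pos: [504.8, 13.6, 134.9]
tcp_rot: [-179.9, 0.2, 178.6]
contact_force: [-2.7, -2.6, 13.9]
finger_gap: 0.175
```

>>> {"name": "drive_tool", "arguments": {"commands": [{"translation": [0, 1, 0], "rot": [0, 0, 0], "grip": 0}, {"translation": [0, 1, 0], "rot": [0, 0, 0], "grip": 0}, {"translation": [0, 0.5, 0], "rot": [0, 0, 0], "grip": 0}]}}

```text
clock: 12.7
tool_pos: [504.9, 16.1, 134.9]
tcp_rot: [-179.9, 0.2, 178.6]
contact_force: [-2.3, -1.9, 13.3]
finger_gap: 0.177
```

>>> {"name": "drive_tool", "arguments": {"commands": [{"translation": [0, 1, 0], "rot": [0, 0, 0], "grip": 0}, {"translation": [0, 1, 0], "rot": [0, 0, 0], "grip": 0}, {"translation": [0, 0.5, 0], "rot": [0, 0, 0], "grip": 0}]}}

```text
clock: 13.0
tool_pos: [504.9, 18.6, 134.9]
tcp_rot: [-179.9, 0.2, 178.6]
contact_force: [-2.6, -3.1, 13.4]
finger_gap: 0.176
```

The tip has passed the mouth with no butting. I'll look for the stop by feel in small steps.

>>> {"name": "drive_tool", "arguments": {"commands": [{"translation": [0, 1, 0], "rot": [0, 0, 0], "grip": 0}, {"translation": [0, 1, 0], "rot": [0, 0, 0], "grip": 0}, {"translation": [0, 1, 0], "rot": [0, 0, 0], "grip": 0}]}}

```text
clock: 13.3
tool_pos: [505.0, 21.5, 134.9]
tcp_rot: [-179.9, 0.2, 178.6]
contact_force: [-2.9, -2.0, 13.2]
finger_gap: 0.18
```

>>> {"name": "drive_tool", "arguments": {"commands": [{"translation": [0, 1, 0], "rot": [0, 0, 0], "grip": 0}, {"translation": [0, 1, 0], "rot": [0, 0, 0], "grip": 0}]}}

```text
clock: 13.5
tool_pos: [505.0, 23.5, 134.9]
tcp_rot: [-179.9, 0.2, 178.6]
contact_force: [-3.0, -2.5, 13.7]
finger_gap: 0.173
```

>>> {"name": "drive_tool", "arguments": {"commands": [{"translation": [0, 0.8, 0], "rot": [0, 0, 0], "grip": 0}, {"translation": [0, 0.8, 0], "rot": [0, 0, 0], "grip": 0}]}}

```text
clock: 13.7
tool_pos: [505.1, 25.1, 134.9]
tcp_rot: [-179.9, 0.2, 178.6]
contact_force: [-3.1, -1.4, 13.4]
finger_gap: 0.18
```

>>> {"name": "drive_tool", "arguments": {"commands": [{"translation": [0, 0.8, 0], "rot": [0, 0, 0], "grip": 0}, {"translation": [0, 0.8, 0], "rot": [0, 0, 0], "grip": 0}]}}

```text
clock: 13.9
tool_pos: [505.2, 26.7, 134.9]
tcp_rot: [-179.9, 0.2, 178.5]
contact_force: [-2.7, -2.3, 13.7]
finger_gap: 0.179
```

>>> {"name": "drive_tool", "arguments": {"commands": [{"translation": [0, 0.8, 0], "rot": [0, 0, 0], "grip": 0}, {"translation": [0, 0.8, 0], "rot": [0, 0, 0], "grip": 0}]}}

```text
clock: 14.1
tool_pos: [505.1, 28.3, 134.9]
tcp_rot: [-179.9, 0.2, 178.5]
contact_force: [-2.7, -2.1, 13.5]
finger_gap: 0.175
```

>>> {"name": "drive_tool", "arguments": {"commands": [{"translation": [0, 0.8, 0], "rot": [0, 0, 0], "grip": 0}, {"translation": [0, 0.8, 0], "rot": [0, 0, 0], "grip": 0}]}}

```text
clock: 14.3
tool_pos: [505.2, 30.0, 134.9]
tcp_rot: [-179.9, 0.2, 178.6]
contact_force: [-3.0, -2.6, 14.6]
finger_gap: 0.174
```

I'll send these one at a time from here, so that I see the force after each.

>>> {"name": "drive_tool", "arguments": {"commands": [{"translation": [0, 0.8, 0], "rot": [0, 0, 0], "grip": 0}, {"translation": [0, 0.7, 0], "rot": [0, 0, 0], "grip": 0}]}}

```text
clock: 14.5
tool_pos: [505.2, 31.5, 134.9]
tcp_rot: [-179.9, 0.2, 178.6]
contact_force: [-2.4, -3.0, 13.4]
finger_gap: 0.177
```

>>> {"name": "drive_tool", "arguments": {"commands": [{"translation": [0, 0.8, 0], "rot": [0, 0, 0], "grip": 0}, {"translation": [0, 0.7, 0], "rot": [0, 0, 0], "grip": 0}]}}

```text
clock: 14.7
tool_pos: [505.3, 33.0, 135.0]
tcp_rot: [-179.9, 0.2, 178.6]
contact_force: [-3.1, -3.1, 13.3]
finger_gap: 0.174
```

>>> {"name": "drive_tool", "arguments": {"commands": [{"translation": [0, 0.8, 0], "rot": [0, 0, 0], "grip": 0}, {"translation": [0, 0.7, 0], "rot": [0, 0, 0], "grip": 0}]}}

```text
clock: 14.9
tool_pos: [505.3, 34.5, 134.9]
tcp_rot: [-179.9, 0.2, 178.6]
contact_force: [-2.5, -2.6, 13.9]
finger_gap: 0.178
```

>>> {"name": "drive_tool", "arguments": {"commands": [{"translation": [0, 0.8, 0], "rot": [0, 0, 0], "grip": 0}, {"translation": [0, 0.7, 0], "rot": [0, 0, 0], "grip": 0}]}}

```text
clock: 15.1
tool_pos: [505.4, 36.0, 134.9]
tcp_rot: [-179.9, 0.2, 178.6]
contact_force: [-2.5, -2.8, 14.0]
finger_gap: 0.174
```

>>> {"name": "drive_tool", "arguments": {"commands": [{"translation": [0, 0.8, 0], "rot": [0, 0, 0], "grip": 0}, {"translation": [0, 0.7, 0], "rot": [0, 0, 0], "grip": 0}]}}

```text
clock: 15.3
tool_pos: [505.4, 37.5, 134.9]
tcp_rot: [-179.9, 0.2, 178.6]
contact_force: [-1.8, -2.4, 14.1]
finger_gap: 0.174
```

>>> {"name": "drive_tool", "arguments": {"commands": [{"translation": [0, 0.8, 0], "rot": [0, 0, 0], "grip": 0}, {"translation": [0, 0.7, 0], "rot": [0, 0, 0], "grip": 0}]}}

```text
clock: 15.5
tool_pos: [505.4, 39.0, 134.9]
tcp_rot: [-179.9, 0.2, 178.6]
contact_force: [-2.4, -2.2, 13.0]
finger_gap: 0.179
```

>>> {"name": "drive_tool", "arguments": {"commands": [{"translation": [0, 0.8, 0], "rot": [0, 0, 0], "grip": 0}, {"translation": [0, 0.7, 0], "rot": [0, 0, 0], "grip": 0}]}}

```text
clock: 15.7
tool_pos: [505.5, 40.5, 134.9]
tcp_rot: [-179.9, 0.2, 178.6]
contact_force: [-2.2, -2.4, 13.5]
finger_gap: 0.179
```

>>> {"name": "drive_tool", "arguments": {"commands": [{"translation": [0, 0.8, 0], "rot": [0, 0, 0], "grip": 0}, {"translation": [0, 0.7, 0], "rot": [0, 0, 0], "grip": 0}]}}

```text
clock: 15.9
tool_pos: [505.5, 40.7, 134.9]
tcp_rot: [-179.9, 0.2, 178.5]
contact_force: [-2.9, -7.3, 15.6]
finger_gap: 0.176
```

Contact: the bolt stopped at y=40.7 and the side force rose to 7 N. I'll confirm with a small nudge.

>>> {"name": "drive_tool", "arguments": {"commands": [{"translation": [0, 0.6, 0], "rot": [0, 0, 0], "grip": 0}, {"translation": [0, 0, 0], "rot": [0, 0, 0], "grip": 0}]}}

```text
clock: 16.1
tool_pos: [505.5, 40.7, 135.0]
tcp_rot: [-179.8, 0.2, 178.5]
contact_force: [-3.0, -7.4, 15.6]
finger_gap: 0.18
```

>>> {"name": "drive_tool", "arguments": {"commands": [{"translation": [0, 0.8, 0], "rot": [0, 0, 0], "grip": 0}, {"translation": [0, 0.5, 0], "rot": [0, 0, 0], "grip": 0}, {"translation": [0, 0, 0], "rot": [0, 0, 0], "grip": 0}]}}

```text
clock: 16.4
tool_pos: [505.4, 40.7, 134.9]
tcp_rot: [-179.8, 0.2, 178.4]
contact_force: [-4.1, -9.5, 15.6]
finger_gap: 0.178
```

The bolt is home at the stop: 9.5 N with no more travel, at about 65 mm. I'll ease off the downward press so the bolt takes the load, keeping light pressure towards the stop, and then open.

>>> {"name": "drive_tool", "arguments": {"commands": [{"translation": [0, -0.5, -1], "rot": [0, 0, 0], "grip": 0}, {"translation": [0, 0, -1], "rot": [0, 0, 0], "grip": 0}, {"translation": [0, 0, -1], "rot": [0, 0, 0], "grip": 0}, {"translation": [0, 0, 0], "rot": [0, 0, 0], "grip": 0}]}}

```text
clock: 16.8
tool_pos: [505.8, 40.8, 136.7]
tcp_rot: [-179.8, 0.2, 178.5]
contact_force: [2.9, -8.4, 1.7]
finger_gap: 0.18
```

The lid rose 1.8 mm, then the keeper held it (the arm now carries 1.7 N). I'll release.

>>> {"name": "drive_tool", "arguments": {"commands": [{"translation": [0, 0, 0], "rot": [0, 0, 0], "grip": 0.2}, {"translation": [0, 0, 0], "rot": [0, 0, 0], "grip": 0.25}, {"translation": [0, 0, 0], "rot": [0, 0, 0], "grip": 0.35}, {"translation": [0, 0, 0], "rot": [0, 0, 0], "grip": 0.45}, {"translation": [0, 0, 0], "rot": [0, 0, 0], "grip": 0.45}]}}

```text
clock: 17.3
tool_pos: [503.3, 45.0, 135.7]
tcp_rot: [180.0, -0.0, 178.6]
contact_force: [-0.6, 0.1, -0.2]
finger_gap: 0.448
```

```bash
python3 -c "
from h import *
st();grab('wrist','wrist8')"
```

```text
t 17.3 box [-76.9  38.4 135.7] rot [ 1.7999e+02 -4.0000e-02  1.7865e+02] F [-0.6  0.1 -0.2] gap 0.448
```

View pics/wrist8.png

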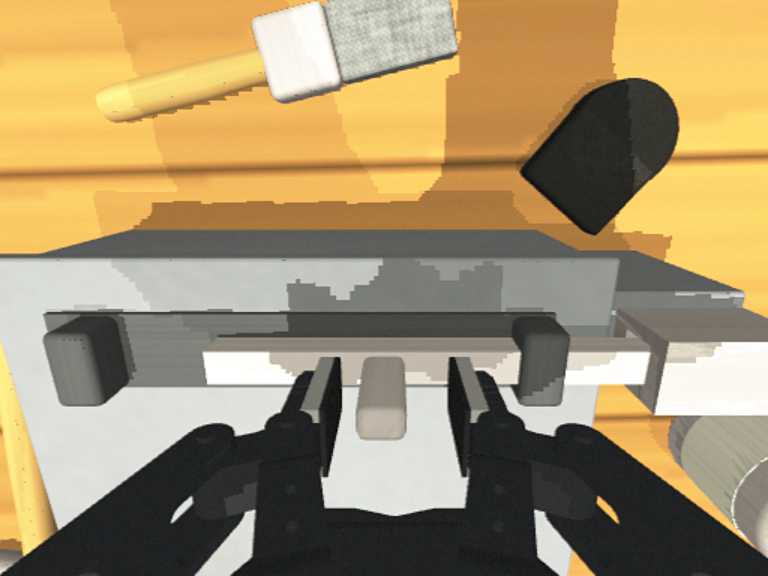

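The pads are clear of the lug on both sides (lug at (382,400), pads at 325 and 462), and the bolt is in the keeper. I'll retreat straight up, then move aside.

>>> {"name": "drive_tool", "arguments": {"commands": [{"translation": [0, 0, -10], "rot": [0, 0, 0], "grip": 0.45}, {"translation": [0, 0, -20], "rot": [0, 0, 0], "grip": 0.45}, {"translation": [0, 0, -30], "rot": [0, 0, 0], "grip": 0.45}, {"translation": [0, 0, -35], "rot": [0, 0, 0], "grip": 0.45}, {"translation": [0, 0, -35], "rot": [0, 0, 0], "grip": 0.45}, {"translation": [0, -25, -10], "rot": [0, 0, 0], "grip": 0.45}, {"translation": [0, -35, 0], "rot": [0, 0, 0], "grip": 0.45}, {"translation": [0, -35, 0], "rot": [0, 0, 0], "grip": 0.45}, {"translation": [0, -35, 0], "rot": [0, 0, 0], "grip": 0.45}, {"translation": [0, -35, 0], "rot": [0, 0, 0], "grip": 0.45}, {"translation": [0, -15, 0], "rot": [0, 0, 0], "grip": 0.45}, {"translation": [0, 0, 0], "rot": [0, 0, 0], "grip": 0.45}]}}

```text
clock: 18.55
tool_pos: [498.8, -138.3, 276.6]
tcp_rot: [-179.9, 0.0, 178.3]
contact_force: [-0.2, 0.6, -0.6]
finger_gap: 0.454
```

```bash
python3 -c "
from h import *
st();c=grab('scene','scene9');W=cloud(c);d=W[...,:2]-C;X=d@bx;Y=d@by;Z=W[...,2]
m=(abs(X+100)<8)&(abs(Y)<120)&(Z<130);print('edge z',np.nanmedian(Z[m]),m.sum())
m=(Z>145)&(Z<175)&(abs(X+75)<15)&(abs(Y)<100);print('lug',m.sum(),[np.percentile(q[m],[1,50,99]).round(1) for q in (X,Y,Z)])
grab('side','side9')
"
```

```text
t 18.55 box [ -76.9 -144.9  276.6] rot [-1.7994e+02  3.0000e-02  1.7833e+02] F [-0.2  0.6 -0.6] gap 0.454
edge z 107.30253616091738 551
lug 40 [array([-79.9, -74. , -68.4]), array([27.9, 37.9, 43.5]), array([147.1, 162.8, 167.5])]
```

View pics/scene9.png

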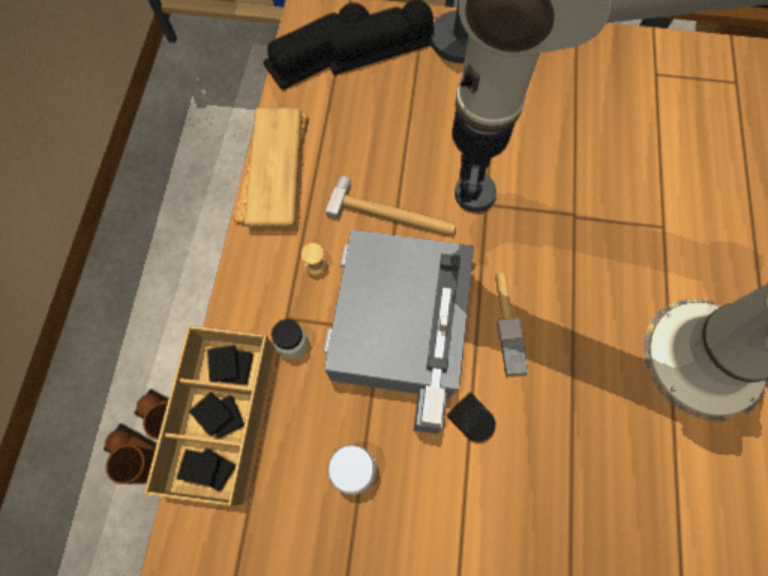

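View pics/side9.png

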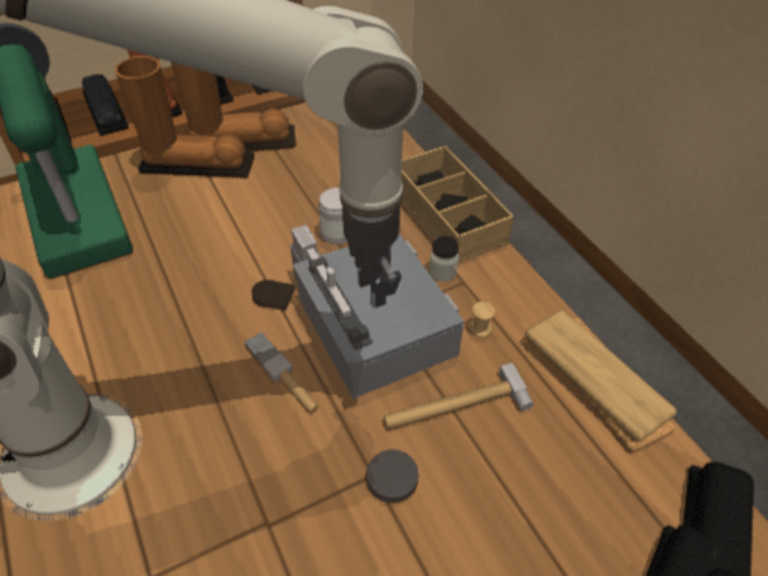

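Last checks before handing in:
- **Lid:** held down, edge at z=107 against 113 when it was only lying on the seal.
- **Bolt:** the scene picture shows it in the keeper (432,405), with about 64–65 mm of travel, matching where I felt the stop.
- **Bystanders:** all where they were.
- **Arm:** touching nothing.

```bash
python3 -c "
from h import *
st();print(ctrl.hand_in())"
```

```text
t 18.65 box [ -76.5 -141.1  276.3] rot [1.7996e+02 2.0000e-02 1.7862e+02] F [0.2 0.1 0.1] gap 0.452
the job is handed in; nothing more can be done
None
```

The box is shut and bolted, and I handed the job in at 18.7 s of the 54 s allowed.

- **Lid:** I swung it down by its free edge with about 1–1.5 N. I then gripped the bolt's lug and pressed; the highest reading was 18 N, at the lid's hard stop, and about 13–15 N while sliding.
- **Bolt:** I slid it in small steps. It stopped after about 65 mm, and the side force rose from about 2.5 N to 9.5 N with no further movement.
- **Release:** When I eased off, the lid rose 1.8 mm and the keeper held it. I then let go and moved the arm clear.

**Last checks:** the lid's edge is at z=107 mm, against 113 mm when it was only lying on the seal. The bolt is in the keeper, and the things around the box look unmoved in the pictures. The force on the arm is about zero.

**Differing readings:** the scene camera puts the bolt's travel at 64 mm, while the arm and wrist camera put it at about 65 mm. That is within the camera error, so I took the bolt as still at the stop and did not feel for it again after letting go.

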